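# Rinse the coffee things from the washing-up crate

## Robot

A 6-joint arm with a two-finger parallel gripper is mounted at the origin on the work surface. World frame = base frame: x ahead of the robot, y to its left, z up, the work surface at z = 0. Lengths are in m, angles in rad, forces in N, time in s.
With the tool pointing down it reaches from about 0.25 to 0.775 m from the base axis. Payload 4 kg.
Tool frame: the origin (TCP) lies at the very end of the fingers, on their centre line; the grasp point (between the pads) lies 19 mm behind it; z points along the fingers, y is the line along which they close (so a half turn about z gives the same grasp; the last joint's range is limited). The gripper opens to 94 mm and grips with 3 to 60 N. Pads are 16 mm wide; open, the fingers measure 119 mm over their backs; the gripper's body (75 mm by 177 mm) begins 78 mm behind the grasp point.
Start: joints at [-1.424, 0.087, 1.371, -0, 1.684, -0.103], TCP at [0.136, -0.533, 0.206] pointing down, gripper open.
Joint ranges: [-3.1, 3.1], [-0.76, 2.03], [0.27, 2.55], [-1.08, 4.22], [0.17, 2.65], [-2.57, 2.57]. Speed limits (rad/s): [2.79, 2.79, 3.14, 3.14, 3.14, 3.14].

## Interface

Orientations are given as a rotation vector (axis times angle).
In Python, from rig import * gives the robot as it stands. The module is installed in compiled form; this text tells all that it offers.
- The arm moves only by the tool send_rows, never from a script. Its argument "rows" is a list of rows, each a list of 3 entries, a list of its own where there are three numbers: the turn, a rotation vector about the tool's x, y, z in rad, then the shift along the tool's x, y, z in mm, then the closure, from -1 (fully open) to 1 (shut). In form: [[[rx, ry, rz], [dx, dy, dz], grip], ...]. A call has 1 to 20 rows; each row shifts and turns the commanded pose from where the row before left it, along the tool's axes as they then stand; what a row does not reach is not made up. A row lasts 1/10 s, in which the tool goes at most 50 mm and 8.59 degrees, less where a joint would pass 70% of its speed; a pose out of reach is approached as far as the arm can. A call with a gripper value outside its range is refused whole. The fingers move at their own pace and stop on an object; the grip force is fixed at half the most. Time passes only in rows, so rows that do not move let the fingers close. It gives the time, the measured TCP pose, the force, the opening and the grip force at its end, in the units of the state.
- read_state(): the state, without advancing time (a new reading comes with each control period).
- capture(name): name is "scene" or "top" or "wrist"; returns the picture (384x512x3 uint8, red, green, blue); there is no depth.
- get_calibration(name): a dict with "fovy" (degrees; the focal length in pixels is half the picture's height over the tangent of half this angle, whatever the lens; pixels are square), "cx", "cy" (the principal point, pixels), "D" ([k1, k2, p1, p2, k3] as OpenCV has them; the pictures are not rectified), "rvec" (rotation vector, rad) and "tvec" (3), from world to camera coordinates, as OpenCV has them. Camera axes: x right, y down, z forward; pixel columns grow to the right and rows downward; lengths in m; the calibration is good to about 2 mm. A picture is of the moment at which its call begins: read the wrist's pose just before it. get_calibration takes no time and is no camera call; for the wrist camera it gives the pose at the moment of the call.
- job_done(): hands the job in; it is judged then, once.
Trained networks look in the newest picture that a camera, given by its name, has taken for a name from the list of things; names that differ only in an ending like _2 or _b are one class to them, and where a whole thing is asked for, a point or a joint stands for the part that bears it (a point fixed in the world has none). Each returns a list of dicts, best first, with "p" (0 to 1); they miss things now and then, are a little off and sometimes report something else, mostly with a low value. They report only what shows in the picture. A call takes as long as a camera call. They do not tell look-alikes from the thing itself.
- silhouettes(camera, thing): "pixels" (384x512 bool, what is visible of it) and "box" ([left, top, width, height] in pixels, round what is visible of it).
The state is a dict: "time": time; "q": joint angles; "qvel": joint speeds; "tau": joint torques, N m; "tool_pos": TCP position; "eef_rot": TCP orientation; "wrist_force": force on the tool from outside, world axes, zero at the start; "torque": the same for the moment, N m; "grip_width": opening from 0.0 (shut) to 1.0 (fully open); "grip_force": force on a finger pad.
Only numpy, scipy, OpenCV 4.12 (cv2) and the standard library are available. Lean on these libraries where they do the work, as an engineer would, in place of code of your own. Each camera call takes 0.05 s, during which the arm holds its last target. There are 200 camera calls.

## Task

Rinse whichever of the drinking glass, the white cup, the milk jug and the moka boiler are in the washing-up crate, in that order, so that milk and coffee grease come last: take each one out, press it mouth down and squarely onto the glass rinser until the pad is fully down, hold it there for a good two seconds, and stand it mouth down on the draining mat, wholly on the mat. Leave the other things in the crate, and do not disturb the saucers and the moka top.

Things in the scene. Friction and masses are not known exactly. Their poses are not given: they have to be found in the camera images.
- glass: green-tinted drinking glass, stands mouth down in the crate; 80 tall, 60 wide, nearly straight sides, wall 3, about 0.16 kg; origin at the centre of its mouth (its lowest point as it stands mouth down), z axis from the mouth up to its base. May be absent, like each of the four vessels
- cup: white china espresso cup, mouth down; 56 tall, 60 wide, straight sides, wall 4, about 0.14 kg; a ring handle on its own +x side reaches 53 from the axis, at heights 17 to 49 above the mouth, 8 thick; origin at the centre of its mouth (its lowest point as it stands mouth down), z axis from the mouth up to its base
- jug: small steel milk jug, mouth down; 72 tall, 62 wide in its upper 40 (towards the base) narrowing to 56 at the mouth, wall 2, about 0.15 kg; a strap handle on its own +x side reaches 53 from the axis, at heights 18 to 66 above the mouth, 7 thick; origin at the centre of its mouth (its lowest point as it stands mouth down), z axis from the mouth up to its base
- boiler: aluminium lower half (boiler) of a moka pot, mouth down; 60 tall, eight-sided and 62 across flats (67 across corners) above a round threaded neck 52 wide and 12 high; flats face its own +x, +y and the diagonals between; small brass valve low on the +x flat; about 0.15 kg; origin at the centre of its mouth (its lowest point as it stands mouth down), z axis from the mouth up to its base
- rinser_pad (a joint): how far the rinser's spray pad is pushed down: 0 up (at rest) to 0.012 m fully down; a spring resists with about 3.5 N at the start and 8.5 N at the bottom and returns it when let go
- pad_top (a point): centre of the top face of the rinser's pad (moves down with it); z axis up; 52 mm above the worktop at rest, 40 mm when fully down
- rinser: glass rinser fixed on the worktop: round steel basin 130 wide, 36 high, and in its middle a black six-armed star-shaped pad, 88 across, flat on top, on a sprung plunger; origin at the centre of the underside. A vessel pressed mouth down on the pad opens the water valve
- crate: shallow grey plastic washing-up crate, fixed, outside 350 (its x) by 240 (its y), 40 high, walls and floor 6; origin at the centre of the underside. Stands left or right of the rinser
- mat: dark ribbed draining mat, fixed, flat, 340 (its x) by 230 (its y), 6 thick; origin at the centre of the underside. Lies on the other side of the rinser
- jar: closed jam jar with a red cap in the crate, 58 wide, 72 tall; origin under its centre. Stays in the crate
- ramekin: terracotta ramekin in the crate, mouth up, 66 wide, 45 tall; origin under its centre. Stays in the crate
- jar_lid: yellow jar lid lying in the crate, 44 wide, 12 high; origin under its centre. Stays in the crate
- funnel: aluminium moka funnel in the crate, collar 42 wide and 14 high with a stem 10 wide standing up to 50; origin under its centre. Stays in the crate
- saucer_low: lower of two stacked white saucers on the worktop beyond the rinser, 114 wide, 15 high; origin under its centre. Not to be disturbed
- saucer_top: upper of the two stacked saucers, 114 wide; origin under its centre. Not to be disturbed
- moka_top: upper half of the moka pot standing on the worktop beyond the rinser, 68 wide, 110 tall, black handle reaching 76 from the axis on its own +x side; origin under its centre. Not to be disturbed
Not all that is in view belongs to the job. What is shaped like the jug but blue is not meant.

How it is judged:
By the outcome, as a careful person would: the job done as asked, in the order asked, and still so for the second after the job is handed in, with the robot touching nothing.
Of glass, cup, jug, boiler only 3 to 4 are there at a start; the rules pass over those that are not, and their reading is None.
At some moment in a run one of glass, cup, jug, boiler may be knocked a few centimetres aside while the robot is not near it.
It also fails if it takes over 210 s, if anything falls off the work surface, if the arm or the gripper's body presses on something with over 40 N, if the wrist force passes 120 N, or if a joint passes its speed limit or range.

## Working session

There is one attempt and no reset: what is moved stays moved. The work goes in short steps, Python scripts to look and compute and a tool call to move; the robot and the scene stay as the last step left them, time stands still between calls to the robot, and variables do not carry over. Pictures are saved under pics/ and viewed, at most 14 in all, crops included, and the job is handed in when it is done.

Besides the shell and the picture viewer there is one more tool, called after "Call:" in YAML: its name, and indented under it one key for each argument. send_rows: Moves the arm, as the interface text tells. Its arguments: {"type":"object","properties":{"rows":{"type":"array"}},"required":["rows"]}

```bash
mkdir -p pics; cat > h.py <<'E'
from rig import *
import numpy as np, cv2
def K(c):
    f=192/np.tan(np.radians(c["fovy"])/2); return np.array([[f,0,c["cx"]],[0,f,c["cy"]],[0,0,1]])
def ray(name,px,z,c=None):
    c=c or get_calibration(name)
    u=cv2.undistortPoints(np.array(px,float).reshape(-1,1,2),K(c),np.array(c["D"],float))[:,0]
    R=cv2.Rodrigues(np.array(c["rvec"],float))[0]; t=np.array(c["tvec"],float)
    o=-R.T@t; d=np.c_[u,np.ones(len(u))]@R
    return o+d*((z-o[2])/d[:,2])[:,None]
def proj(name,P,c=None):
    c=c or get_calibration(name)
    return cv2.projectPoints(np.array(P,float).reshape(-1,1,3),np.array(c["rvec"],float),np.array(c["tvec"],float),K(c),np.array(c["D"],float))[0][:,0]
def snap(name,fn=None):
    im=capture(name)
    if fn: cv2.imwrite("pics/"+fn,im[:,:,::-1])
    return im
E
python3 - <<'E'
from h import *
a=snap("scene");b=snap("top")
cv2.imwrite("pics/s0.png",a[:,:,::-1]);cv2.imwrite("pics/t0.png",cv2.resize(b,(800,600),interpolation=2)[:,:,::-1])
for n in ["glass","cup","jug","boiler","rinser","crate","mat","jar","ramekin","saucer_top","moka_top","rinser_pad","funnel","jar_lid"]:
    for d in silhouettes("top",n)[:3]:
        print(n,round(d["p"],2),d["box"],ray("top",[[d["box"][0]+d["box"][2]/2,d["box"][1]+d["box"][3]/2]],0.05).round(3)[0])
for n in ["scene","top"]:
    c=get_calibration(n);R=cv2.Rodrigues(np.array(c["rvec"]))[0];print(n,c["fovy"],(-R.T@c["tvec"]).round(3),R[2].round(2))
print(read_state())
E
```

```text
glass 0.58 [158.8, 156.8, 27.1, 24.7] [0.608 0.319 0.05 ]
cup 0.77 [163.0, 227.7, 26.0, 29.7] [0.405 0.311 0.05 ]
jug 0.93 [98.0, 177.5, 28.9, 28.0] [0.55  0.486 0.05 ]
jug 0.78 [198.6, 187.2, 26.8, 32.3] [0.51 0.21 0.05]
jug 0.75 [105.0, 278.9, 30.9, 23.4] [0.279 0.464 0.05 ]
boiler 0.84 [199.4, 235.4, 23.2, 22.8] [0.391 0.215 0.05 ]
boiler 0.74 [187.3, 186.1, 13.8, 12.0] [0.543 0.259 0.05 ]
boiler 0.62 [198.6, 189.6, 27.9, 29.2] [0.508 0.209 0.05 ]
rinser 0.89 [263.4, 145.9, 44.0, 61.3] [0.579 0.005 0.05 ]
crate 0.98 [144.8, 149.2, 92.9, 125.6] [0.488 0.268 0.05 ]
crate 0.62 [272.7, 169.3, 26.8, 30.1] [0.557 0.004 0.05 ]
mat 0.66 [328.4, 143.3, 93.4, 121.4] [ 0.497 -0.238  0.05 ]
mat 0.21 [188.0, 223.3, 13.8, 11.5] [0.44  0.258 0.05 ]
jar 0.82 [161.4, 200.2, 22.6, 21.6] [0.492 0.319 0.05 ]
ramekin 0.84 [197.9, 154.5, 21.7, 25.9] [0.61  0.217 0.05 ]
saucer_top 0.61 [282.3, 87.5, 45.7, 37.8] [ 0.774 -0.056  0.05 ]
saucer_top 0.38 [158.7, 198.2, 25.8, 23.8] [0.494 0.322 0.05 ]
moka_top 0.86 [246.9, 86.8, 25.2, 39.6] [0.778 0.072 0.05 ]
rinser_pad 0.75 [267.6, 169.7, 34.3, 30.2] [0.556
[... 225 characters left out ...]
3 0.07  1.268] [ 0.07  0.02 -1.  ]
{'time': 0.8, 'q': array([-1.42412032e+00,  8.71537665e-02,  1.37067737e+00,  2.35168424e-05,
        1.68359984e+00, -1.03102190e-01]), 'qvel': array([-0.00224067,  0.00066789, -0.00086018, -0.00137098,  0.00084085,
       -0.00064817]), 'tau': array([-2.08401441e-03, -3.39992309e+01, -3.02577817e+01,  7.18269520e-02,
        2.36120133e-02,  4.97451765e-06]), 'tool_pos': array([ 0.1359601 , -0.53295706,  0.20554267]), 'eef_rot': array([3.11696392e+00, 3.91315586e-01, 4.22269735e-05]), 'wrist_force': array([-0.35604493, -0.00630569, -0.18214569]), 'torque': array([-0.05716965, -0.08572938, -0.00840229]), 'grip_force': 0.0, 'grip_width': 0.9973710019764828}
```

View pics/t0.png

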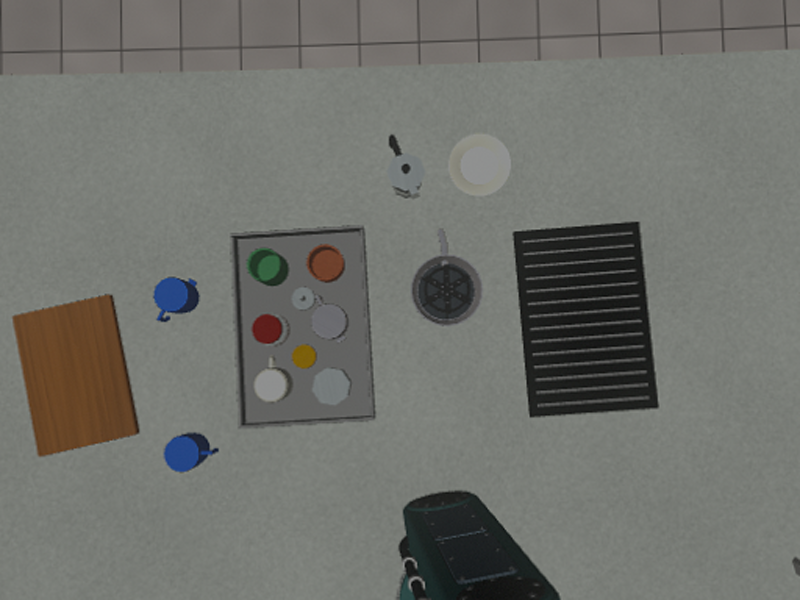

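View pics/s0.png

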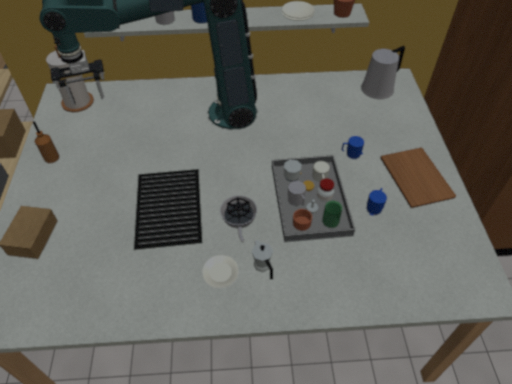

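In the top view (800-px scale) the crate is on the left. It holds the green glass (267,266), terracotta ramekin (326,263), funnel (303,298), red-capped jar (267,329), a grey round thing that is probably the jug (329,321), yellow lid (304,356), white cup with its handle towards +x (271,385), and the boiler (331,386). The blue look-alike jugs (175,295) and (185,452) are outside it. The rinser is at (446,290) and the mat is on the right. Next I'll move over the crate for a close look.

Call:
send_rows:
  rows:
    - [[0,0,0.125],[20,0,-20],-1]
    - [[0,0,0.125],[20,0,-20],-1]
    - [[0,0,0],[20,-40,-10],-1]
    - [[0,0,0],[20,-40,-10],-1]
    - [[0,0,0],[20,-40,-10],-1]
    - [[0,0,0],[20,-40,-10],-1]
    - [[0,0,0],[20,-40,-10],-1]
    - [[0,0,0],[20,-40,-10],-1]
    - [[0,0,0],[20,-40,0],-1]
    - [[0,0,0],[20,-40,0],-1]
    - [[0,0,0],[20,-40,0],-1]
    - [[0,0,0],[20,-40,0],-1]
    - [[0,0,0],[20,-40,0],-1]
    - [[0,0,0],[10,-40,0],-1]
    - [[0,0,0],[0,-40,0],-1]
    - [[0,0,0],[0,-40,0],-1]
    - [[0,0,0],[0,-40,0],-1]
    - [[0,0,0],[0,-40,0],-1]
    - [[0,0,0],[0,-40,0],-1]

```text
time: 2.7
tool_pos: [0.405, 0.1561, 0.3057]
eef_rot: [-3.142, 0.0, -0.002]
wrist_force: [-0.0, 0.6, 0.3]
grip_width: 1.0
grip_force: 0.0
```

```bash
python3 - <<'E'
from h import *
c=get_calibration("wrist");R=cv2.Rodrigues(np.array(c["rvec"]))[0];print(c["fovy"],(-R.T@c["tvec"]).round(3),R.round(2))
print(proj("wrist",[[.60,.32,.08],[.4,.31,.06],[.51,.21,.07],[.39,.215,.06],[.61,.217,.05]]).round())
# rinser pad / mat / crate from top at pixel picks
s=1/1.5625
print("pad",ray("top",np.array([[446,290]])*s,.05).round(4))
print("mat",ray("top",np.array([[513,233],[639,222],[658,407],[529,417]])*s,.006).round(4))
print("crate",ray("top",np.array([[233,235],[363,227],[374,417],[241,427]])*s,.04).round(4))
E
```

```text
61.09299596934376 [0.481 0.154 0.484] [[-0.   -1.    0.  ]
 [-0.96  0.    0.26]
 [-0.26 -0.   -0.96]]
[[108.  -6.]
 [137. 162.]
 [208.  75.]
 [208. 169.]
 [202. -10.]]
pad [[0.5539 0.0056 0.05  ]]
mat [[ 0.6598 -0.1227  0.006 ]
 [ 0.6729 -0.3517  0.006 ]
 [ 0.3376 -0.3683  0.006 ]
 [ 0.3242 -0.1389  0.006 ]]
crate [[0.6644 0.3856 0.04  ]
 [0.6726 0.151  0.04  ]
 [0.3333 0.1387 0.04  ]
 [0.3217 0.3738 0.04  ]]
```

Call:
send_rows:
  rows:
    - [[0,0,0],[0,-35,-20],-1]
    - [[0,0,0],[0,-35,-20],-1]
    - [[0,0,0],[0,-35,0],-1]
    - [[0,0,0],[0,0,0],-1]
    - [[0,0,0],[0,0,0],-1]

```text
time: 3.2
tool_pos: [0.4051, 0.2597, 0.345]
eef_rot: [3.141, 0.002, -0.001]
wrist_force: [1.2, -0.2, -0.2]
grip_width: 0.997
grip_force: 0.0
```

```bash
python3 - <<'E'
from h import *
print(read_state()["tool_pos"])
a=snap("wrist","w0.png")
c=get_calibration("wrist");np.save("c.npy",c,allow_pickle=True)
print(proj("wrist",[[.60,.32,.08],[.4,.31,.06],[.51,.21,.07],[.39,.215,.06],[.61,.217,.05]]).round())
for n,h in [("glass",.086),("cup",.062),("jug",.078),("boiler",.066)]:
    for d in silhouettes("wrist",n)[:3]: print(n,round(d["p"],2),d["box"])
E
```

```text
[0.40511429 0.25970777 0.34501797]
[[203.   1.]
 [217. 157.]
 [289.  76.]
 [282. 163.]
 [283.  -1.]]
glass 0.66 [177.2, 0.7, 58.7, 32.8]
glass 0.54 [260.6, 139.4, 51.5, 48.5]
cup 0.89 [193.9, 126.0, 43.8, 56.2]
jug 0.79 [265.4, 46.5, 48.2, 61.2]
jug 0.74 [256.7, 0.0, 51.2, 32.8]
jug 0.62 [97.0, 207.9, 52.9, 45.4]
boiler 0.65 [264.1, 140.9, 43.8, 46.6]
boiler 0.2 [162.0, 0.0, 173.5, 205.3]
```

View pics/w0.png

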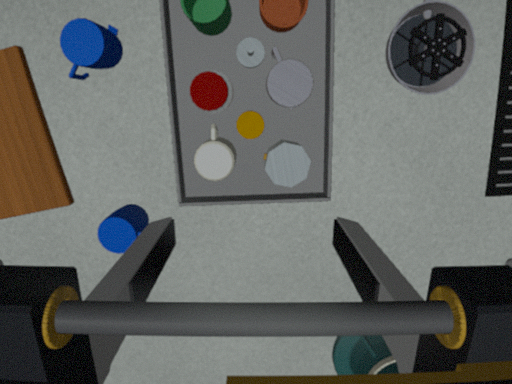

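The wrist view shows the cup base at (214,161) with its handle up (213,130). The jug base is at (290,84) with its strap at (276,53), and it is steel, not blue. The boiler is at (288,164) with its valve at (265,157), and the glass is cut off at the top (206,5). All four are present. The lookalikes, the blue jugs at (88,43) and (122,230), are outside the crate.

```bash
python3 - <<'E'
from h import *
s=1/1.5625
c=np.load("c.npy",allow_pickle=True).item()
for n,wp,tp,z in [("cup",(214,161),(271,385),.062),("jug",(290,84),(329,321),.078),("boiler",(288,164),(331,386),.066),("glass",(206,5),(266,264),.086)]:
    print(n,ray("wrist",[wp],z,c).round(3)[0],ray("top",np.array([tp])*s,z).round(3)[0])
for n,p,z in [("cuph",(213,130),.04),("jugh",(276,53),.05),("valve",(265,157),.03),("padW",(438,49),.052)]: print(n,ray("wrist",[p],z,c).round(3)[0])
E
```

```text
cup [0.394 0.314 0.062] [0.395 0.316 0.062]
jug [0.5   0.209 0.078] [0.503 0.211 0.078]
boiler [0.39  0.208 0.066] [0.391 0.211 0.066]
glass [0.594 0.315 0.086] [0.604 0.317 0.086]
cuph [0.436 0.317 0.04 ]
jugh [0.542 0.226 0.05 ]
valve [0.394 0.239 0.03 ]
padW [0.55  0.001 0.052]
```

Call:
send_rows:
  rows:
    - [[0,0,0],[30,-13,0],-1]
    - [[0,0,0],[30,-13,20],-1]
    - [[0,0,0],[30,-13,20],-1]
    - [[0,0,0],[30,-13,20],-1]
    - [[0,0,0],[0,0,0],-1]
    - [[0,0,0],[0,0,0],-1]

```text
time: 4.05
tool_pos: [0.5254, 0.3105, 0.284]
eef_rot: [3.14, -0.003, -0.005]
wrist_force: [0.2, 0.2, 0.9]
grip_width: 1.0
grip_force: 0.0
```

```bash
python3 - <<'E'
from h import *
print(read_state()["tool_pos"])
a=snap("wrist","w1.png")
c=get_calibration("wrist");np.save("c.npy",c,allow_pickle=True)
E
```

```text
[0.52542135 0.31046643 0.28396525]
```

View pics/w1.png

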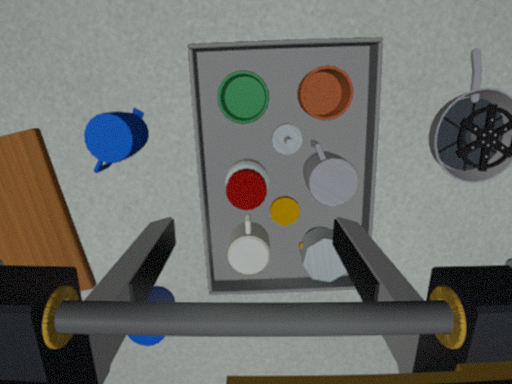

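The close view shows the glass at (243,97) and the cup at (248,254). The jug is at (333,182) with its handle at (320,152), and the boiler is at (322,255).

```bash
python3 - <<'E'
from h import *
c=np.load("c.npy",allow_pickle=True).item()
for n,p,z in [("glass",(243,97),.086),("cup",(248,254),.062),("jug",(333,182),.078),("jugh",(319,150),.05),("pad",(487,137),.052),("cratewalltop",(192,97),.04)]: print(n,ray("wrist",[p],z,c).round(3)[0])
im=snap("top"); im2=capture("wrist")
for n,z in [("glass",.086)]:
  for d in silhouettes("wrist",n)[:2]: print(d["p"],d["box"])
d=silhouettes("top","rinser_pad")[0]; ys,xs=np.nonzero(d["pixels"]); print(d["p"],xs.mean(),ys.mean(),ray("top",[[xs.mean(),ys.mean()],[(xs.min()+xs.max())/2,(ys.min()+ys.max())/2]],.052))
# pad: basin circle fit
g=cv2.cvtColor(im,cv2.COLOR_RGB2GRAY)[150:225,245:325]
g=cv2.resize(g,None,fx=4,fy=4,interpolation=2)
ci=cv2.HoughCircles(g,cv2.HOUGH_GRADIENT,1,30,param1=80,param2=25,minRadius=70,maxRadius=110)
print(None if ci is None else [(np.r_[x[0]/4+245,x[1]/4+150,x[2]/4].round(1),ray("top",[[x[0]/4+245-.4,x[1]/4+150-.4]],.036).round(4)) for x in ci[0][:3]])
E
```

```text
glass [0.603 0.321 0.086]
cup [0.397 0.317 0.062]
jug [0.502 0.211 0.078]
jugh [0.537 0.225 0.05 ]
pad [0.556 0.004 0.052]
cratewalltop [0.604 0.387 0.04 ]
0.76 [217.4, 72.0, 54.0, 50.0]
0.57 286.0694006309148 184.59305993690853 [[0.5564448  0.00393055 0.052     ]
 [0.55532163 0.00415548 0.052     ]]
[(array([285.6, 185.6,  22. ], dtype=float32), array([[0.5562, 0.0055, 0.036 ]]))]
```

Call:
send_rows:
  rows:
    - [[0,0,0],[26,-3,20],-0.7]
    - [[0,0,0],[26,-3,20],-0.7]
    - [[0,0,0],[26,-3,20],-0.7]
    - [[0,0,0],[0,0,40],-0.7]
    - [[0,0,0],[0,0,40],-0.7]
    - [[0,0,0],[0,0,30],-0.7]
    - [[0,0,0],[0,0,28],-0.7]
    - [[0,0,0],[0,0,20],-0.7]
    - [[0,0,0],[0,0,20],-0.7]
    - [[0,0,0],[0,0,0],-0.7]
    - [[0,0,0],[0,0,0],1]
    - [[0,0,0],[0,0,0],1]
    - [[0,0,0],[0,0,0],1]
    - [[0,0,0],[0,0,0],1]
    - [[0,0,0],[0,0,0],1]
    - [[0,0,0],[0,0,0],1]

```text
time: 5.9
tool_pos: [0.6045, 0.3212, 0.0499]
eef_rot: [-3.14, 0.0, -0.006]
wrist_force: [-0.3, 0.3, 6.1]
grip_width: 0.633
grip_force: 30.0
```

Call:
send_rows:
  rows:
    - [[0,0,0],[0,0,-15],1]
    - [[0,0,0],[0,0,-25],1]
    - [[0,0,0],[0,0,-40],1]
    - [[0,0,0],[0,0,-40],1]
    - [[0,0,0],[-8,40,0],1]
    - [[0,0,0],[-8,40,0],1]
    - [[0,0,0],[-8,40,0],1]
    - [[0,0,0],[-8,40,0],1]
    - [[0,0,0],[-8,40,0],1]
    - [[0,0,0],[-8,40,0],1]
    - [[0,0,0],[0,40,0],1]
    - [[0,0,0],[0,37,0],1]
    - [[0,0,0],[0,0,0],1]
    - [[0,0,0],[0,0,0],1]

```text
time: 7.3
tool_pos: [0.555, 0.0027, 0.1675]
eef_rot: [-3.141, 0.004, 0.001]
wrist_force: [0.2, 0.3, -1.7]
grip_width: 0.636
grip_force: 30.0
```

```bash
python3 - <<'E'
from h import *
s=read_state();print(s["tool_pos"],s["eef_rot"],s["wrist_force"],s["grip_width"])
snap("wrist","w2.png")
print(proj("wrist",[[.556,.004,.052]]))
E
```

```text
[0.55495316 0.00274795 0.16750776] [-3.14112292e+00  3.50245963e-03  1.07954132e-03] [ 0.23043307  0.33424342 -1.65146157] 0.6360260208001018
[[251.35423289 181.72845834]]
```

View pics/w2.png

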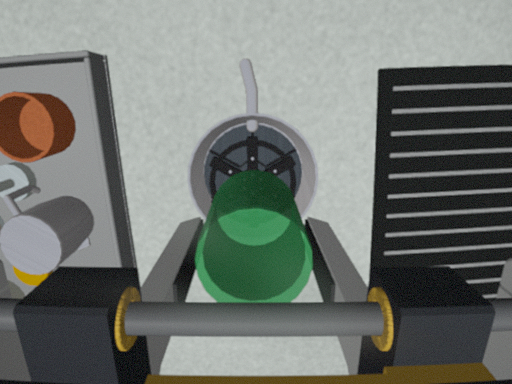

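The glass is held upright, centred between the fingers at (254,255), above the rinser pad (251,182).

Call:
send_rows:
  rows:
    - [[0,0,0],[1,-1,25],1]
    - [[0,0,0],[0,0,25],1]
    - [[0,0,0],[0,0,12],1]
    - [[0,0,0],[0,0,6],1]
    - [[0,0,0],[0,0,6],1]
    - [[0,0,0],[0,0,3],1]
    - [[0,0,0],[0,0,0],1]

```text
time: 8.05
tool_pos: [0.5567, 0.005, 0.0919]
eef_rot: [-3.141, -0.0, -0.002]
wrist_force: [-2.3, 1.6, 3.3]
grip_width: 0.636
grip_force: 30.0
```

Call:
send_rows:
  rows:
    - [[0,0,0],[0,0,4],1]
    - [[0,0,0],[0,0,2],1]
    - [[0,0,0],[0,0,0],1]

```text
time: 8.35
tool_pos: [0.5574, 0.0047, 0.0857]
eef_rot: [-3.141, 0.0, -0.005]
wrist_force: [-1.6, 2.1, 6.7]
grip_width: 0.635
grip_force: 30.0
```

Call:
send_rows:
  rows:
    - [[0,0,0],[0,0,3],1]
    - [[0,0,0],[0,0,0],1]
    - [[0,0,0],[0,0,0],1]

```text
time: 8.65
tool_pos: [0.5574, 0.0046, 0.0839]
eef_rot: [-3.141, 0.0, -0.006]
wrist_force: [-2.2, 2.5, 8.6]
grip_width: 0.635
grip_force: 30.0
```

Call:
send_rows:
  rows:
    - [[0,0,0],[0,0,3],1]
    - [[0,0,0],[0,0,0],1]
    - [[0,0,0],[0,0,0],1]

```text
time: 8.95
tool_pos: [0.5577, 0.0046, 0.0838]
eef_rot: [-3.141, 0.0, -0.008]
wrist_force: [-7.3, 1.8, 18.6]
grip_width: 0.636
grip_force: 30.0
```

Call:
send_rows:
  rows:
    - [[0,0,0],[0,0,0],1]
    - [[0,0,0],[0,0,0],1]
    - [[0,0,0],[0,0,0],1]
    - [[0,0,0],[0,0,0],1]
    - [[0,0,0],[0,0,0],1]
    - [[0,0,0],[0,0,0],1]
    - [[0,0,0],[0,0,0],1]
    - [[0,0,0],[0,0,0],1]
    - [[0,0,0],[0,0,0],1]
    - [[0,0,0],[0,0,0],1]
    - [[0,0,0],[0,0,0],1]
    - [[0,0,0],[0,0,0],1]
    - [[0,0,0],[0,0,0],1]
    - [[0,0,0],[0,0,0],1]
    - [[0,0,0],[0,0,0],1]
    - [[0,0,0],[0,0,0],1]
    - [[0,0,0],[0,0,0],1]
    - [[0,0,0],[0,0,0],1]
    - [[0,0,0],[0,0,0],1]
    - [[0,0,0],[0,0,0],1]

```text
time: 10.95
tool_pos: [0.5577, 0.0046, 0.0838]
eef_rot: [-3.141, 0.0, -0.008]
wrist_force: [-7.5, 3.0, 20.1]
grip_width: 0.637
grip_force: 30.0
```

Call:
send_rows:
  rows:
    - [[0,0,0],[0,0,0],1]
    - [[0,0,0],[0,0,0],1]
    - [[0,0,0],[0,0,0],1]
    - [[0,0,0],[0,0,0],1]
    - [[0,0,0],[0,0,0],1]
    - [[0,0,0],[0,0,0],1]

```text
time: 11.55
tool_pos: [0.5577, 0.0046, 0.0838]
eef_rot: [-3.141, 0.0, -0.008]
wrist_force: [-6.6, 2.6, 18.9]
grip_width: 0.635
grip_force: 30.0
```

Call:
send_rows:
  rows:
    - [[0,0,0],[0,0,-20],1]
    - [[0,0,0],[0,0,-35],1]
    - [[0,0,0],[0,0,-35],1]
    - [[0,0,0],[5,40,0],1]
    - [[0,0,0],[5,40,0],1]
    - [[0,0,0],[5,40,0],1]
    - [[0,0,0],[5,40,0],1]
    - [[0,0,0],[5,40,0],1]
    - [[0,0,0],[5,40,0],1]
    - [[0,0,0],[5,35,0],1]
    - [[0,0,0],[3,30,0],1]
    - [[0,0,0],[0,0,30],1]
    - [[0,0,0],[0,0,30],1]
    - [[0,0,0],[0,0,30],1]
    - [[0,0,0],[0,0,15],1]
    - [[0,0,0],[0,0,0],1]
    - [[0,0,0],[0,0,0],1]

```text
time: 13.25
tool_pos: [0.5947, -0.3011, 0.0641]
eef_rot: [3.141, -0.0, 0.002]
wrist_force: [-0.0, 1.4, -0.8]
grip_width: 0.632
grip_force: 30.0
```

Call:
send_rows:
  rows:
    - [[0,0,0],[0,0,8],1]
    - [[0,0,0],[0,0,5],1]
    - [[0,0,0],[0,0,2],1]
    - [[0,0,0],[0,0,0],1]

```text
time: 13.65
tool_pos: [0.5946, -0.3009, 0.05]
eef_rot: [3.14, -0.0, 0.002]
wrist_force: [-0.6, 0.4, 2.2]
grip_width: 0.632
grip_force: 30.0
```

Call:
send_rows:
  rows:
    - [[0,0,0],[0,0,0],-0.7]
    - [[0,0,0],[0,0,0],-0.7]
    - [[0,0,0],[0,0,0],-0.7]
    - [[0,0,0],[0,0,-20],-0.7]
    - [[0,0,0],[0,0,-40],-0.7]
    - [[0,0,0],[0,0,-40],-0.7]
    - [[0,0,0],[0,-40,-20],-0.7]
    - [[0,0,0],[-14,-40,-20],-0.7]
    - [[0,0,0],[-14,-40,-20],-0.7]
    - [[0,0,0],[-14,-40,-20],-0.7]
    - [[0,0,0],[-14,-40,-20],-0.7]
    - [[0,0,0],[-14,-40,-20],-0.7]
    - [[0,0,0],[-14,-45,0],-0.7]
    - [[0,0,0],[-14,-45,0],-0.7]
    - [[0,0,0],[-14,-45,0],-0.7]
    - [[0,0,0],[-14,-45,0],-0.7]
    - [[0,0,0],[-14,-45,0],-0.7]
    - [[0,0,0],[-14,-45,0],-0.7]
    - [[0,0,0],[-14,-40,0],-0.7]
    - [[0,0,0],[0,0,0],-0.7]

```text
time: 15.65
tool_pos: [0.4243, 0.2536, 0.2683]
eef_rot: [-3.14, -0.012, 0.001]
wrist_force: [0.9, 0.0, -0.4]
grip_width: 0.848
grip_force: 0.0
```

```bash
cat > look.py <<'E'
from h import *
import sys
print(read_state()["tool_pos"])
snap("wrist",sys.argv[1]); c=get_calibration("wrist");np.save("c.npy",c,allow_pickle=True)
snap("top",sys.argv[1].replace("w","t"))
for cam in ["wrist","top"]:
  for n,z in [("cup",.062),("jug",.078),("boiler",.066),("glass",.086)]:
    for d in silhouettes(cam,n)[:2]:
      b=d["box"]; print(cam,n,round(d["p"],2),np.round(b),ray(cam,[[b[0]+b[2]/2,b[1]+b[3]/2]],z-.02,c if cam=="wrist" else None)[0].round(3))
E
python3 look.py w3.png
```

```text
[0.42425815 0.25357815 0.26833069]
wrist cup 0.78 [179. 145.  51.  64.] [0.404 0.313 0.042]
wrist jug 0.75 [ 68. 230.  70.  56.] [0.296 0.45  0.058]
wrist jug 0.6 [21. 21. 74. 68.] [0.552 0.474 0.058]
wrist boiler 0.73 [261. 162.  55.  58.] [0.387 0.205 0.046]
top jug 0.73 [ 99. 177.  29.  30.] [0.547 0.48  0.058]
top jug 0.7 [199. 189.  25.  28.] [0.511 0.211 0.058]
top boiler 0.72 [202. 238.  22.  22.] [0.383 0.21  0.046]
top glass 0.95 [381. 155.  32.  27.] [ 0.591 -0.298  0.066]
```

View pics/w3.png

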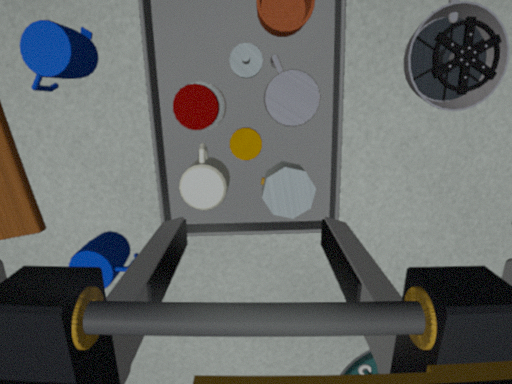

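The cup base is at (203,187) with its handle at (203,150). The jug at (292,97) and boiler at (289,192) haven't moved.

```bash
python3 - <<'E'
from h import *
c=np.load("c.npy",allow_pickle=True).item()
for n,p,z in [("cup",(203,187),.062),("cuph",(203,148),.045),("jug",(292,97),.078),("jugh",(276,60),.05),("boiler",(289,192),.066),("valve",(264,181),.03)]: print(n,ray("wrist",[p],z,c).round(3)[0])
E
```

```text
cup [0.396 0.311 0.062]
cuph [0.442 0.312 0.045]
jug [0.503 0.208 0.078]
jugh [0.545 0.224 0.05 ]
boiler [0.391 0.206 0.066]
valve [0.396 0.236 0.03 ]
```

Call:
send_rows:
  rows:
    - [[0,0,0],[-14,-30,0],-0.7]
    - [[0,0,0],[-14,-30,0],-0.7]
    - [[0,0,-0.131],[0,0,20],-0.7]
    - [[0,0,-0.131],[0,0,30],-0.7]
    - [[0,0,-0.131],[0,0,30],-0.7]
    - [[0,0,-0.131],[0,0,30],-0.7]
    - [[0,0,-0.131],[0,0,30],-0.7]
    - [[0,0,-0.13],[0,0,20],-0.7]
    - [[0,0,0],[0,0,0],-0.7]
    - [[0,0,0],[0,0,0],-0.7]

```text
time: 17.15
tool_pos: [0.3987, 0.3092, 0.1088]
eef_rot: [2.905, 1.196, -0.0]
wrist_force: [0.9, 0.5, 0.3]
grip_width: 0.851
grip_force: 0.0
```

```bash
python3 - <<'E'
from h import *
s=read_state();print(s["tool_pos"],s["eef_rot"],s["q"].round(2))
snap("wrist","w4.png")
p=s["tool_pos"]
R=cv2.Rodrigues(s["eef_rot"])[0];print(R.round(3))
print(proj("wrist",[[.396,.314,.062],[p[0],p[1],.062]]))
for d in silhouettes("wrist","cup")[:2]: print(d["p"],d["box"])
E
```

```text
[0.39865848 0.30921512 0.10878718] [ 2.90471498e+00  1.19645339e+00 -9.37413044e-05] [ 0.55  0.03  1.63 -0.    1.49  1.34]
[[ 0.71   0.704 -0.   ]
 [ 0.704 -0.71  -0.   ]
 [-0.     0.    -1.   ]]
[[244.57482891 203.50153018]
 [251.77629795 205.42219723]]
0.7 [203.0, 145.8, 87.5, 92.5]
0.3 [300.1, 164.2, 49.3, 49.7]
```

View pics/w4.png

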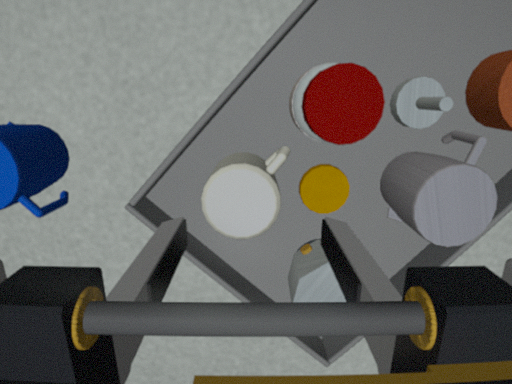

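The cup base is at (241,201), while the TCP axis projects to (252,205). That means a correction of about +3 in tool x and -8 in tool y.

Call:
send_rows:
  rows:
    - [[0,0,0],[3,-8,0],-0.7]
    - [[0,0,0],[0,0,20],-0.7]
    - [[0,0,0],[0,0,25],-0.7]
    - [[0,0,0],[0,0,20],-0.7]
    - [[0,0,0],[0,0,10],-0.7]
    - [[0,0,0],[0,0,0],-0.7]
    - [[0,0,0],[0,0,0],1]
    - [[0,0,0],[0,0,0],1]
    - [[0,0,0],[0,0,0],1]
    - [[0,0,0],[0,0,0],1]
    - [[0,0,0],[0,0,0],1]
    - [[0,0,0],[0,0,0],1]

```text
time: 18.45
tool_pos: [0.3956, 0.318, 0.0348]
eef_rot: [-2.902, -1.201, -0.004]
wrist_force: [-1.3, 1.1, 4.9]
grip_width: 0.636
grip_force: 30.0
```

Call:
send_rows:
  rows:
    - [[0,0,0],[0,0,-15],1]
    - [[0,0,0],[0,0,-35],1]
    - [[0,0,0],[0,0,-40],1]
    - [[0,0,0.131],[0,0,-30],1]
    - [[0,0,0.131],[0,0,-5],1]
    - [[0,0,0.131],[0,0,0],1]
    - [[0,0,0.131],[0,0,0],1]
    - [[0,0,0.131],[0,0,0],1]
    - [[0,0,0.13],[0,0,0],1]
    - [[0,0,0],[20,38,0],1]
    - [[0,0,0],[20,38,0],1]
    - [[0,0,0],[20,38,0],1]
    - [[0,0,0],[20,38,0],1]
    - [[0,0,0],[20,38,0],1]
    - [[0,0,0],[20,38,0],1]
    - [[0,0,0],[20,38,0],1]
    - [[0,0,0],[20,40,0],1]
    - [[0,0,0],[0,0,0],1]
    - [[0,0,0],[0,0,0],1]

```text
time: 20.35
tool_pos: [0.5543, 0.0103, 0.1572]
eef_rot: [-3.141, 0.004, 0.004]
wrist_force: [-0.1, 0.7, -2.0]
grip_width: 0.638
grip_force: 30.0
```

Call:
send_rows:
  rows:
    - [[0,0,0],[2,6,0],1]
    - [[0,0,0],[0,0,30],1]
    - [[0,0,0],[0,0,25],1]
    - [[0,0,0],[0,0,15],1]
    - [[0,0,0],[0,0,6],1]
    - [[0,0,0],[0,0,4],1]
    - [[0,0,0],[0,0,4],1]
    - [[0,0,0],[0,0,0],1]
    - [[0,0,0],[0,0,0],1]

```text
time: 21.25
tool_pos: [0.5574, 0.0056, 0.076]
eef_rot: [-3.141, -0.0, -0.003]
wrist_force: [-2.4, 1.9, 4.2]
grip_width: 0.632
grip_force: 30.0
```

Call:
send_rows:
  rows:
    - [[0,0,0],[0,0,4],1]
    - [[0,0,0],[0,0,3],1]
    - [[0,0,0],[0,0,0],1]
    - [[0,0,0],[0,0,0],1]

```text
time: 21.65
tool_pos: [0.5578, 0.0054, 0.0694]
eef_rot: [-3.141, 0.0, -0.005]
wrist_force: [-3.6, 1.8, 7.0]
grip_width: 0.632
grip_force: 30.0
```

Call:
send_rows:
  rows:
    - [[0,0,0],[0,0,4],1]
    - [[0,0,0],[0,0,0],1]
    - [[0,0,0],[0,0,0],1]
    - [[0,0,0],[0,0,0],1]

```text
time: 22.05
tool_pos: [0.5581, 0.0054, 0.0687]
eef_rot: [-3.142, 0.0, -0.007]
wrist_force: [-7.6, 2.4, 19.6]
grip_width: 0.633
grip_force: 30.0
```

Bottomed out, so I'll hold.

Call:
send_rows:
  rows:
    - [[0,0,0],[0,0,0],1]
    - [[0,0,0],[0,0,0],1]
    - [[0,0,0],[0,0,0],1]
    - [[0,0,0],[0,0,0],1]
    - [[0,0,0],[0,0,0],1]
    - [[0,0,0],[0,0,0],1]
    - [[0,0,0],[0,0,0],1]
    - [[0,0,0],[0,0,0],1]
    - [[0,0,0],[0,0,0],1]
    - [[0,0,0],[0,0,0],1]
    - [[0,0,0],[0,0,0],1]
    - [[0,0,0],[0,0,0],1]
    - [[0,0,0],[0,0,0],1]
    - [[0,0,0],[0,0,0],1]
    - [[0,0,0],[0,0,0],1]
    - [[0,0,0],[0,0,0],1]
    - [[0,0,0],[0,0,0],1]
    - [[0,0,0],[0,0,0],1]
    - [[0,0,0],[0,0,0],1]
    - [[0,0,0],[0,0,0],1]

```text
time: 24.05
tool_pos: [0.5581, 0.0054, 0.0687]
eef_rot: [-3.142, 0.0, -0.007]
wrist_force: [-7.3, 1.5, 19.8]
grip_width: 0.635
grip_force: 30.0
```

Call:
send_rows:
  rows:
    - [[0,0,0],[0,0,0],1]
    - [[0,0,0],[0,0,0],1]
    - [[0,0,0],[0,0,0],1]
    - [[0,0,0],[0,0,0],1]
    - [[0,0,0],[0,0,0],1]
    - [[0,0,0],[0,0,0],1]

```text
time: 24.65
tool_pos: [0.5581, 0.0054, 0.0688]
eef_rot: [-3.141, 0.0, -0.007]
wrist_force: [-7.7, 1.7, 19.5]
grip_width: 0.637
grip_force: 30.0
```

```bash
python3 - <<'E'
from h import *
snap("top")
for n,z in [("glass",.066),("jug",.058),("boiler",.046)]:
    for d in silhouettes("top",n)[:3]:
        b=d["box"]; print(n,round(d["p"],2),ray("top",[[b[0]+b[2]/2,b[1]+b[3]/2]],z)[0].round(3))
E
```

```text
glass 0.91 [ 0.594 -0.298  0.066]
jug 0.85 [0.503 0.212 0.058]
jug 0.69 [0.279 0.46  0.058]
jug 0.44 [0.441 0.26  0.058]
boiler 0.61 [0.387 0.211 0.046]
```

Call:
send_rows:
  rows:
    - [[0,0,0],[0,0,-15],1]
    - [[0,0,0],[0,0,-30],1]
    - [[0,0,0],[0,0,-35],1]
    - [[0,0,0],[7,35,0],1]
    - [[0,0,0],[7,40,0],1]
    - [[0,0,0],[7,40,0],1]
    - [[0,0,0],[7,40,0],1]
    - [[0,0,0],[7,40,0],1]
    - [[0,0,0],[0,0,30],1]
    - [[0,0,0],[0,0,30],1]
    - [[0,0,0],[0,0,25],1]
    - [[0,0,0],[0,0,10],1]
    - [[0,0,0],[0,0,0],1]
    - [[0,0,0],[0,0,0],1]

```text
time: 26.25
tool_pos: [0.5926, -0.1903, 0.0496]
eef_rot: [3.14, -0.0, 0.003]
wrist_force: [-0.1, -0.2, -0.5]
grip_width: 0.635
grip_force: 30.0
```

Call:
send_rows:
  rows:
    - [[0,0,0],[0,0,8],1]
    - [[0,0,0],[0,0,5],1]
    - [[0,0,0],[0,0,2],1]
    - [[0,0,0],[0,0,0],1]

```text
time: 26.65
tool_pos: [0.5921, -0.19, 0.0348]
eef_rot: [3.141, -0.0, 0.002]
wrist_force: [-2.8, 1.0, 4.1]
grip_width: 0.637
grip_force: 30.0
```

Call:
send_rows:
  rows:
    - [[0,0,0],[0,0,0],-0.7]
    - [[0,0,0],[0,0,0],-0.7]
    - [[0,0,0],[0,0,0],-0.7]
    - [[0,0,0],[0,0,-20],-0.7]
    - [[0,0,0],[0,0,-40],-0.7]
    - [[0,0,0],[0,0,-40],-0.7]
    - [[0,0,0],[0,-40,-30],-0.7]
    - [[0,0,0],[-10,-40,0],-0.7]
    - [[0,0,0],[-10,-40,0],-0.7]
    - [[0,0,0],[-10,-40,0],-0.7]
    - [[0,0,0],[-10,-40,0],-0.7]
    - [[0,0,0],[-10,-40,0],-0.7]
    - [[0,0,0],[-10,-40,0],-0.7]
    - [[0,0,0],[-10,-40,0],-0.7]
    - [[0,0,0],[-10,-40,0],-0.7]
    - [[0,0,0],[-10,-40,0],-0.7]
    - [[0,0,-0.122],[0,0,0],-0.7]
    - [[0,0,-0.122],[0,0,0],-0.7]
    - [[0,0,-0.122],[0,0,0],-0.7]
    - [[0,0,0],[0,0,0],-0.7]

```text
time: 28.65
tool_pos: [0.5017, 0.2104, 0.1632]
eef_rot: [3.089, 0.572, -0.0]
wrist_force: [-0.3, -0.4, 0.3]
grip_width: 0.848
grip_force: 0.0
```

```bash
python3 - <<'E'
from h import *
s=read_state();print(s["tool_pos"],s["eef_rot"],s["q"].round(2))
snap("wrist","w5.png")
p=s["tool_pos"]
c=get_calibration("wrist");np.save("c.npy",c,allow_pickle=True)
print(proj("wrist",[[.503,.209,.078],[p[0],p[1],.078]]))
for n in ["jug","boiler"]:
  for d in silhouettes("wrist",n)[:2]: print(n,d["p"],d["box"])
E
```

```text
[0.50165496 0.21042603 0.16321084] [ 3.08903893e+00  5.71695130e-01 -4.10464181e-04] [ 0.29  0.09  1.46 -0.    1.6   1.5 ]
[[253.56133627 190.17047965]
 [251.41557282 191.02747854]]
jug 0.9 [1.6, 2.0, 37.6, 52.8]
jug 0.64 [215.2, 123.7, 71.1, 100.3]
boiler 0.88 [178.1, 242.9, 67.2, 61.5]
```

View pics/w5.png

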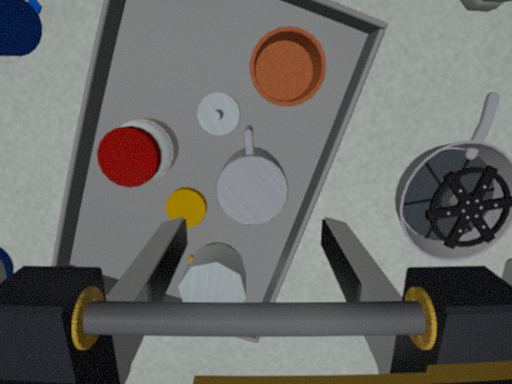

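The jug base at (252,189) sits on the TCP axis (251,191), and its handle (250,140) is perpendicular to the closing line. Descending.

Call:
send_rows:
  rows:
    - [[0,0,0],[0,0,30],-0.7]
    - [[0,0,0],[0,0,35],-0.7]
    - [[0,0,0],[0,0,25],-0.7]
    - [[0,0,0],[0,0,20],-0.7]
    - [[0,0,0],[0,0,9],-0.7]
    - [[0,0,0],[0,0,0],-0.7]
    - [[0,0,0],[0,0,0],1]
    - [[0,0,0],[0,0,0],1]
    - [[0,0,0],[0,0,0],1]
    - [[0,0,0],[0,0,0],1]
    - [[0,0,0],[0,0,0],1]
    - [[0,0,0],[0,0,0],1]

```text
time: 30.0
tool_pos: [0.5028, 0.2108, 0.0461]
eef_rot: [-3.088, -0.571, -0.005]
wrist_force: [-0.2, 1.5, 5.5]
grip_width: 0.652
grip_force: 30.0
```

Call:
send_rows:
  rows:
    - [[0,0,0],[0,0,-15],1]
    - [[0,0,0],[0,0,-35],1]
    - [[0,0,0],[0,0,-40],1]
    - [[0,0,0.122],[0,0,-35],1]
    - [[0,0,0.122],[0,0,0],1]
    - [[0,0,0.122],[0,0,0],1]
    - [[0,0,0],[10,40,0],1]
    - [[0,0,0],[10,40,0],1]
    - [[0,0,0],[10,40,0],1]
    - [[0,0,0],[10,40,0],1]
    - [[0,0,0],[10,35,0],1]
    - [[0,0,0],[4,11,0],1]
    - [[0,0,0],[0,0,0],1]
    - [[0,0,0],[0,0,0],1]

```text
time: 31.4
tool_pos: [0.5553, 0.005, 0.1693]
eef_rot: [-3.141, -0.0, 0.002]
wrist_force: [1.0, 0.3, -2.1]
grip_width: 0.655
grip_force: 30.0
```

Full down should be at TCP ≈ 0.080.

Call:
send_rows:
  rows:
    - [[0,0,0],[1,0,30],1]
    - [[0,0,0],[0,0,25],1]
    - [[0,0,0],[0,0,15],1]
    - [[0,0,0],[0,0,6],1]
    - [[0,0,0],[0,0,5],1]
    - [[0,0,0],[0,0,4],1]
    - [[0,0,0],[0,0,3],1]
    - [[0,0,0],[0,0,0],1]
    - [[0,0,0],[0,0,0],1]

```text
time: 32.3
tool_pos: [0.5574, 0.0049, 0.0833]
eef_rot: [-3.14, -0.0, -0.003]
wrist_force: [-3.4, 2.2, 5.2]
grip_width: 0.657
grip_force: 30.0
```

Call:
send_rows:
  rows:
    - [[0,0,0],[0,0,3],1]
    - [[0,0,0],[0,0,2],1]
    - [[0,0,0],[0,0,0],1]
    - [[0,0,0],[0,0,0],1]

```text
time: 32.7
tool_pos: [0.5578, 0.0047, 0.0801]
eef_rot: [-3.141, 0.0, -0.006]
wrist_force: [-5.3, 3.1, 11.2]
grip_width: 0.651
grip_force: 30.0
```

Call:
send_rows:
  rows:
    - [[0,0,0],[0,0,2.5],1]
    - [[0,0,0],[0,0,0],1]
    - [[0,0,0],[0,0,0],1]
    - [[0,0,0],[0,0,0],1]

```text
time: 33.1
tool_pos: [0.558, 0.0047, 0.08]
eef_rot: [-3.141, 0.0, -0.008]
wrist_force: [-8.1, 2.3, 19.9]
grip_width: 0.654
grip_force: 30.0
```

Call:
send_rows:
  rows:
    - [[0,0,0],[0,0,0],1]
    - [[0,0,0],[0,0,0],1]
    - [[0,0,0],[0,0,0],1]
    - [[0,0,0],[0,0,0],1]
    - [[0,0,0],[0,0,0],1]
    - [[0,0,0],[0,0,0],1]
    - [[0,0,0],[0,0,0],1]
    - [[0,0,0],[0,0,0],1]
    - [[0,0,0],[0,0,0],1]
    - [[0,0,0],[0,0,0],1]
    - [[0,0,0],[0,0,0],1]
    - [[0,0,0],[0,0,0],1]
    - [[0,0,0],[0,0,0],1]
    - [[0,0,0],[0,0,0],1]
    - [[0,0,0],[0,0,0],1]
    - [[0,0,0],[0,0,0],1]
    - [[0,0,0],[0,0,0],1]
    - [[0,0,0],[0,0,0],1]
    - [[0,0,0],[0,0,0],1]
    - [[0,0,0],[0,0,0],1]

```text
time: 35.1
tool_pos: [0.5581, 0.0047, 0.08]
eef_rot: [-3.141, -0.0, -0.008]
wrist_force: [-8.9, 1.8, 19.6]
grip_width: 0.655
grip_force: 30.0
```

Call:
send_rows:
  rows:
    - [[0,0,0],[0,0,0],1]
    - [[0,0,0],[0,0,0],1]
    - [[0,0,0],[0,0,0],1]
    - [[0,0,0],[0,0,0],1]
    - [[0,0,0],[0,0,0],1]
    - [[0,0,0],[0,0,0],1]

```text
time: 35.7
tool_pos: [0.5581, 0.0047, 0.08]
eef_rot: [-3.141, 0.0, -0.008]
wrist_force: [-8.1, 1.8, 19.8]
grip_width: 0.659
grip_force: 30.0
```

```bash
python3 - <<'E'
from h import *
snap("top")
for n,z in [("glass",.066),("cup",.04),("boiler",.046)]:
    for d in silhouettes("top",n)[:3]:
        b=d["box"]; print(n,round(d["p"],2),ray("top",[[b[0]+b[2]/2,b[1]+b[3]/2]],z)[0].round(3))
E
```

```text
glass 0.9 [ 0.593 -0.296  0.066]
glass 0.35 [ 0.771 -0.056  0.066]
cup 0.69 [ 0.595 -0.191  0.04 ]
cup 0.23 [0.603 0.217 0.04 ]
boiler 0.94 [0.39  0.216 0.046]
```

Call:
send_rows:
  rows:
    - [[0,0,0],[0,0,-15],1]
    - [[0,0,0],[0,0,-35],1]
    - [[0,0,0],[0,0,-40],1]
    - [[0,0,0],[-17,38,0],1]
    - [[0,0,0],[-17,38,0],1]
    - [[0,0,0],[-17,38,0],1]
    - [[0,0,0],[-17,38,0],1]
    - [[0,0,0],[-17,38,0],1]
    - [[0,0,0],[-17,38,0],1]
    - [[0,0,0],[-17,38,0],1]
    - [[0,0,0],[-17,38,0],1]
    - [[0,0,0],[0,0,30],1]
    - [[0,0,0],[0,0,30],1]
    - [[0,0,0],[0,0,25],1]
    - [[0,0,0],[0,0,10],1]
    - [[0,0,0],[0,0,0],1]
    - [[0,0,0],[0,0,0],1]

```text
time: 37.6
tool_pos: [0.4215, -0.3006, 0.0702]
eef_rot: [3.14, -0.0, 0.003]
wrist_force: [0.4, -0.3, -1.3]
grip_width: 0.658
grip_force: 30.0
```

Call:
send_rows:
  rows:
    - [[0,0,0],[0,0,14],1]
    - [[0,0,0],[0,0,7],1]
    - [[0,0,0],[0,0,3],1]
    - [[0,0,0],[0,0,1],1]
    - [[0,0,0],[0,0,0],1]

```text
time: 38.1
tool_pos: [0.4207, -0.2996, 0.0461]
eef_rot: [3.141, 0.0, -0.0]
wrist_force: [-3.8, 3.3, 7.9]
grip_width: 0.66
grip_force: 30.0
```

Call:
send_rows:
  rows:
    - [[0,0,0],[0,0,-1],-0.7]
    - [[0,0,0],[0,0,0],-0.7]
    - [[0,0,0],[0,0,0],-0.7]
    - [[0,0,0],[0,0,-20],-0.7]
    - [[0,0,0],[0,0,-40],-0.7]
    - [[0,0,0],[0,0,-40],-0.7]
    - [[0,0,0],[0,-40,-20],-0.7]
    - [[0,0,0],[-3,-40,0],-0.7]
    - [[0,0,0],[-3,-40,0],-0.7]
    - [[0,0,0],[-3,-40,0],-0.7]
    - [[0,0,0],[-3,-40,0],-0.7]
    - [[0,0,0],[-3,-40,0],-0.7]
    - [[0,0,0],[-3,-40,0],-0.7]
    - [[0,0,0],[-3,-40,0],-0.7]
    - [[0,0,0],[-3,-40,0],-0.7]
    - [[0,0,0],[-3,-40,0],-0.7]
    - [[0,0,0],[-3,-40,0],-0.7]
    - [[0,0,0],[0,-40,0],-0.7]
    - [[0,0,0],[0,-32,0],-0.7]
    - [[0,0,0],[0,0,0],-0.7]

```text
time: 40.1
tool_pos: [0.3902, 0.2152, 0.1645]
eef_rot: [-3.141, -0.008, 0.001]
wrist_force: [-0.1, -0.6, 0.3]
grip_width: 0.847
grip_force: 0.0
```

```bash
python3 - <<'E'
from h import *
s=read_state();print(s["tool_pos"],s["eef_rot"],s["q"].round(2))
im=capture("wrist")
p=s["tool_pos"]
c=get_calibration("wrist");np.save("c.npy",c,allow_pickle=True)
print(proj("wrist",[[.39,.21,.066],[p[0],p[1],.066]]))
for d in silhouettes("wrist","boiler")[:2]: print(d["p"],d["box"])
cv2.imwrite("pics/w6.png",cv2.resize(im[100:310,130:390],None,fx=2.5,fy=2.5,interpolation=2)[:,:,::-1])
E
```

```text
[0.39022282 0.21523326 0.16445783] [-3.14065563e+00 -8.06734817e-03  1.30203060e-03] [ 0.38 -0.14  1.67  0.    1.61  1.94]
[[255.3034618  187.98036652]
 [249.38073815 187.72465139]]
0.77 [219.7, 149.1, 75.9, 76.2]
```

View pics/w6.png

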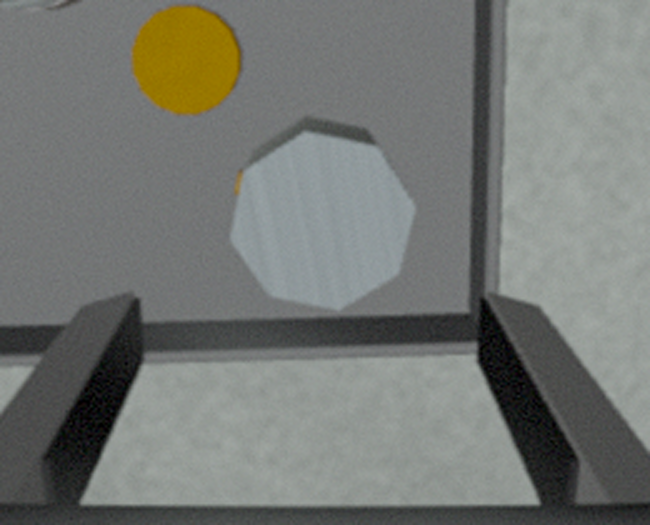

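The boiler octagon is centred at about (259,188) in the full image, and the TCP axis is at (249,188), so shift about 8.5 mm. The flats are turned about 11.5°, with the valve on the +y side, so I'll grip a diagonal flat pair with rz = -0.585.

Call:
send_rows:
  rows:
    - [[0,0,0],[0,8.5,0],-0.7]
    - [[0,0,-0.117],[0,0,20],-0.7]
    - [[0,0,-0.117],[0,0,20],-0.7]
    - [[0,0,-0.117],[0,0,20],-0.7]
    - [[0,0,-0.117],[0,0,10],-0.7]
    - [[0,0,-0.117],[0,0,0],-0.7]
    - [[0,0,0],[0,0,25],-0.7]
    - [[0,0,0],[0,0,20],-0.7]
    - [[0,0,0],[0,0,17],-0.7]
    - [[0,0,0],[0,0,0],-0.7]
    - [[0,0,0],[0,0,0],1]
    - [[0,0,0],[0,0,0],1]
    - [[0,0,0],[0,0,0],1]
    - [[0,0,0],[0,0,0],1]
    - [[0,0,0],[0,0,0],1]
    - [[0,0,0],[0,0,0],1]

```text
time: 41.8
tool_pos: [0.3917, 0.2036, 0.0339]
eef_rot: [3.007, 0.906, 0.003]
wrist_force: [-0.1, -0.6, 4.3]
grip_width: 0.667
grip_force: 29.7
```

Call:
send_rows:
  rows:
    - [[0,0,0],[0,0,-15],1]
    - [[0,0,0],[0,0,-35],1]
    - [[0,0,0],[0,0,-40],1]
    - [[0,0,0.117],[0,0,-35],1]
    - [[0,0,0.117],[0,0,0],1]
    - [[0,0,0.117],[0,0,0],1]
    - [[0,0,0.117],[0,0,0],1]
    - [[0,0,0.117],[0,0,0],1]
    - [[0,0,0],[27,33,0],1]
    - [[0,0,0],[27,33,0],1]
    - [[0,0,0],[27,33,0],1]
    - [[0,0,0],[27,33,0],1]
    - [[0,0,0],[27,33,0],1]
    - [[0,0,0],[27,33,0],1]
    - [[0,0,0],[0,0,0],1]
    - [[0,0,0],[0,0,0],1]

```text
time: 43.4
tool_pos: [0.5525, 0.0053, 0.1566]
eef_rot: [-3.141, 0.003, 0.004]
wrist_force: [-0.6, 0.8, 0.1]
grip_width: 0.666
grip_force: 29.7
```

```bash
python3 - <<'E'
from h import *
s=read_state();print(s["tool_pos"],s["wrist_force"],s["grip_width"])
p=s["tool_pos"]; print(proj("wrist",[[.556,.004,.052],[p[0],p[1],p[2]+.032]]))
snap("wrist","w7.png")
E
```

```text
[0.55246755 0.00533762 0.15655765] [-0.5596056   0.75069512  0.05916052] 0.6659234022321409
[[253.22199875 181.74079669]
 [250.16169481 257.57428282]]
```

View pics/w7.png

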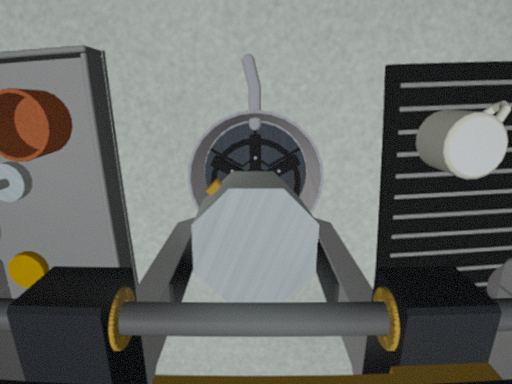

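The boiler is held by its flats, upright, with its octagon centre at about (256,243). That is roughly 6 mm further in +x than the finger axis (250,257), so I'll shift back slightly and press.

Call:
send_rows:
  rows:
    - [[0,0,0],[-4,-1,0],1]
    - [[0,0,0],[0,0,30],1]
    - [[0,0,0],[0,0,25],1]
    - [[0,0,0],[0,0,15],1]
    - [[0,0,0],[0,0,6],1]
    - [[0,0,0],[0,0,5],1]
    - [[0,0,0],[0,0,3],1]
    - [[0,0,0],[0,0,0],1]
    - [[0,0,0],[0,0,0],1]

```text
time: 44.35
tool_pos: [0.5496, 0.0069, 0.0756]
eef_rot: [-3.141, 0.0, -0.004]
wrist_force: [-2.2, 2.2, 3.2]
grip_width: 0.664
grip_force: 29.8
```

Call:
send_rows:
  rows:
    - [[0,0,0],[0,0,4],1]
    - [[0,0,0],[0,0,2],1]
    - [[0,0,0],[0,0,0],1]
    - [[0,0,0],[0,0,0],1]

```text
time: 44.75
tool_pos: [0.5498, 0.0067, 0.0695]
eef_rot: [-3.142, 0.0, -0.005]
wrist_force: [-3.2, 1.4, 6.5]
grip_width: 0.665
grip_force: 29.8
```

Call:
send_rows:
  rows:
    - [[0,0,0],[0,0,4.5],1]
    - [[0,0,0],[0,0,0],1]
    - [[0,0,0],[0,0,0],1]
    - [[0,0,0],[0,0,0],1]

```text
time: 45.15
tool_pos: [0.55, 0.008, 0.0661]
eef_rot: [-3.139, -0.0, -0.006]
wrist_force: [-3.9, 4.7, 11.5]
grip_width: 0.659
grip_force: 29.9
```

Call:
send_rows:
  rows:
    - [[0,0,0],[0,0,2],1]
    - [[0,0,0],[0,0,0],1]
    - [[0,0,0],[0,0,0],1]
    - [[0,0,0],[0,0,0],1]

```text
time: 45.55
tool_pos: [0.55, 0.008, 0.066]
eef_rot: [-3.139, -0.0, -0.007]
wrist_force: [-7.1, 4.6, 18.3]
grip_width: 0.656
grip_force: 30.0
```

```bash
python3 - <<'E'
from h import *
s=read_state();p=s["tool_pos"]
im=snap("wrist"); print(proj("wrist",[[p[0],p[1],p[2]+.032]]))
cv2.imwrite("pics/w8.png",cv2.resize(im[90:330,110:400],None,fx=2.4,fy=2.4,interpolation=2)[:,:,::-1])
E
```

```text
[[250.04965448 257.12769382]]
```

View pics/w8.png

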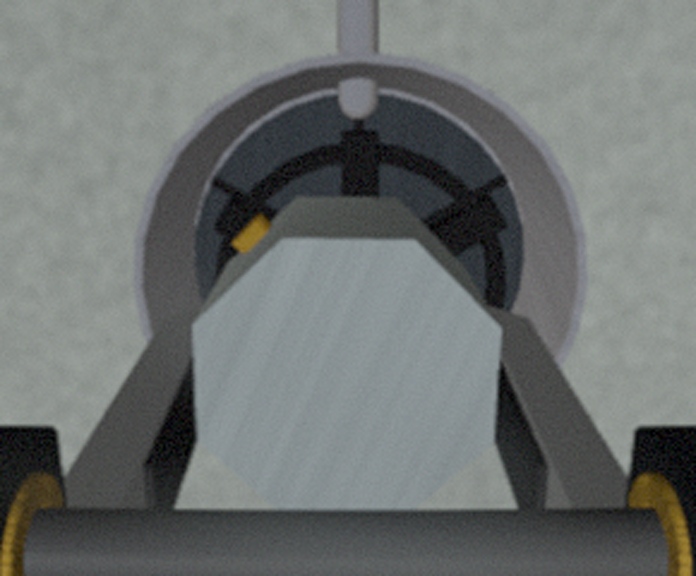

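The boiler is now seated square on its flats with the pad at the bottom: the force rose with no further travel. The valve is at about (250,232) in the crop. Holding.

Call:
send_rows:
  rows:
    - [[0,0,0],[0,0,0],1]
    - [[0,0,0],[0,0,0],1]
    - [[0,0,0],[0,0,0],1]
    - [[0,0,0],[0,0,0],1]
    - [[0,0,0],[0,0,0],1]
    - [[0,0,0],[0,0,0],1]
    - [[0,0,0],[0,0,0],1]
    - [[0,0,0],[0,0,0],1]
    - [[0,0,0],[0,0,0],1]
    - [[0,0,0],[0,0,0],1]
    - [[0,0,0],[0,0,0],1]
    - [[0,0,0],[0,0,0],1]
    - [[0,0,0],[0,0,0],1]
    - [[0,0,0],[0,0,0],1]
    - [[0,0,0],[0,0,0],1]
    - [[0,0,0],[0,0,0],1]
    - [[0,0,0],[0,0,0],1]
    - [[0,0,0],[0,0,0],1]
    - [[0,0,0],[0,0,0],1]
    - [[0,0,0],[0,0,0],1]

```text
time: 47.6
tool_pos: [0.55, 0.0081, 0.066]
eef_rot: [-3.139, -0.001, -0.007]
wrist_force: [-7.7, 4.4, 17.4]
grip_width: 0.656
grip_force: 30.0
```

Call:
send_rows:
  rows:
    - [[0,0,0],[0,0,0],1]
    - [[0,0,0],[0,0,0],1]
    - [[0,0,0],[0,0,0],1]
    - [[0,0,0],[0,0,0],1]
    - [[0,0,0],[0,0,0],1]
    - [[0,0,0],[0,0,0],1]
    - [[0,0,0],[0,0,0],1]

```text
time: 48.3
tool_pos: [0.55, 0.008, 0.066]
eef_rot: [-3.139, -0.0, -0.007]
wrist_force: [-7.8, 5.4, 17.6]
grip_width: 0.658
grip_force: 30.0
```

```bash
python3 - <<'E'
from h import *
snap("top")
for n,z in [("glass",.066),("cup",.04),("jug",.05)]:
    for d in silhouettes("top",n)[:3]:
        b=d["box"]; print(n,round(d["p"],2),ray("top",[[b[0]+b[2]/2,b[1]+b[3]/2]],z)[0].round(3))
E
```

```text
glass 0.92 [ 0.594 -0.299  0.066]
cup 0.62 [ 0.589 -0.188  0.04 ]
jug 0.85 [0.555 0.485 0.05 ]
jug 0.76 [0.279 0.468 0.05 ]
jug 0.6 [ 0.429 -0.303  0.05 ]
```

Call:
send_rows:
  rows:
    - [[0,0,0],[0,0,-15],1]
    - [[0,0,0],[0,0,-35],1]
    - [[0,0,0],[0,0,-40],1]
    - [[0,0,0],[-19,28,0],1]
    - [[0,0,0],[-19,28,0],1]
    - [[0,0,0],[-19,28,0],1]
    - [[0,0,0],[-19,28,0],1]
    - [[0,0,0],[-19,28,0],1]
    - [[0,0,0],[-19,28,0],1]
    - [[0,0,0],[-19,28,0],1]
    - [[0,0,0],[0,0,30],1]
    - [[0,0,0],[0,0,30],1]
    - [[0,0,0],[0,0,30],1]
    - [[0,0,0],[0,0,10],1]
    - [[0,0,0],[0,0,0],1]
    - [[0,0,0],[0,0,0],1]

```text
time: 50.1
tool_pos: [0.4166, -0.1899, 0.0526]
eef_rot: [3.14, -0.0, 0.003]
wrist_force: [0.1, 0.6, -1.3]
grip_width: 0.659
grip_force: 29.9
```

Call:
send_rows:
  rows:
    - [[0,0,0],[0,0,10],1]
    - [[0,0,0],[0,0,5],1]
    - [[0,0,0],[0,0,4],1]
    - [[0,0,0],[0,0,1],1]
    - [[0,0,0],[0,0,0],1]

```text
time: 50.6
tool_pos: [0.4159, -0.1893, 0.0322]
eef_rot: [3.141, -0.0, 0.0]
wrist_force: [-2.2, 1.3, 3.9]
grip_width: 0.66
grip_force: 29.9
```

Contact. I'll release, lift clear, and check.

Call:
send_rows:
  rows:
    - [[0,0,0],[0,0,-0.5],-0.7]
    - [[0,0,0],[0,0,0],-0.7]
    - [[0,0,0],[0,0,0],-0.7]
    - [[0,0,0],[0,0,-20],-0.7]
    - [[0,0,0],[0,0,-40],-0.7]
    - [[0,0,0],[0,0,-40],-0.7]
    - [[0,0,0],[0,0,-40],-0.7]
    - [[0,0,0],[0,0,-40],-0.7]
    - [[0,0,0],[-20,-10,-30],-0.7]
    - [[0,0,0],[-20,-10,-20],-0.7]
    - [[0,0,0],[-20,-10,0],-0.7]
    - [[0,0,0],[0,0,0],-0.7]

```text
time: 51.8
tool_pos: [0.355, -0.1589, 0.2636]
eef_rot: [3.14, -0.0, 0.005]
wrist_force: [0.5, -0.5, -0.7]
grip_width: 0.851
grip_force: 0.0
```

```bash
python3 - <<'E'
from h import *
b=snap("top"); a=snap("wrist")
t=cv2.resize(b[80:290,130:440],(800,542),interpolation=2); cv2.imwrite("pics/end.png",t[:,:,::-1])
cv2.imwrite("pics/endw.png",a[:,:,::-1])
E
```

```text
(no output)
```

View pics/end.png

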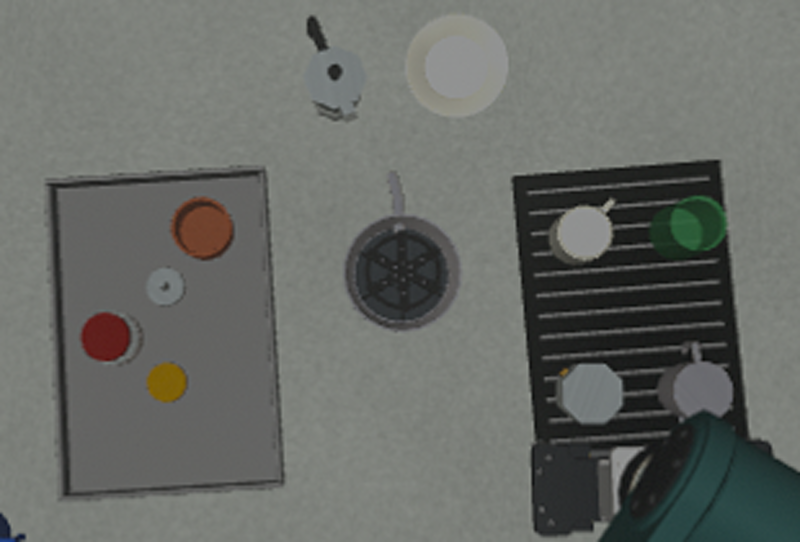

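View pics/endw.png

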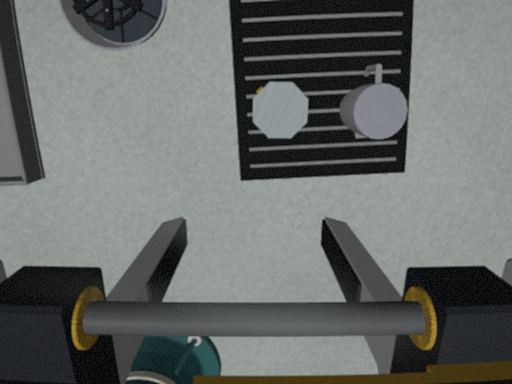

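All four stand mouth down on the mat. In the top crop the cup is at (584,232), glass at (698,224), boiler at (590,392) and jug at (702,388). The jar, ramekin, funnel and lid are still in the crate, and the saucers and moka top are undisturbed.

```bash
python3 -c "
from rig import *
print(job_done())"
```

```text
the job is handed in; nothing more can be done
None
```

All four vessels were in the crate; the glass, cup, jug and boiler were each rinsed in that order (pad fully down, held over two seconds) and now stand mouth down on the draining mat, and the job is handed in.

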